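Put the little pot away in the damp crock

ROBOT

A 7-joint arm with a two-finger parallel gripper is mounted at the origin on the work surface. World frame = base frame: x ahead of the robot, y to its left, z up, the work surface at z = 0. Lengths are in m, angles in degrees, forces in N, time in s.
With the tool pointing down it reaches from about 0.425 to 0.875 m from the base axis. Payload 4.7 kg.
Tool frame: the origin (TCP) lies at the very end of the fingers, on their centre line; the grasp point (between the pads) lies env.hold_point_z behind it (env.hold_point_z is the distance from the TCP to the grasp point, in m); z points along the fingers, y is the line along which they close (so a half turn about z gives the same grasp; the last joint's range is limited). The gripper opens to 87 mm and grips with 3 to 60 N. Pads are 19 mm wide; open, the fingers measure 117 mm over their backs; the gripper's body (75 mm by 190 mm) begins 51 mm behind the grasp point.
Start: joints at [-70.239, 18.392, -4.016, 83.108, 1.295, 78.541, -3.26], TCP at [0.211, 0.615, 0.198] pointing down, gripper open.
Joint ranges: [-163.93, 163.93], [-17.29, 119.83], [-79.2, 71.16], [3.27, 140.29], [-89.18, 269.18], [5.43, 117.66], [-154.24, 154.24]. Speed limits (degrees/s): [147.25, 147.25, 180, 180, 180, 180, 180].

INTERFACE

Orientations are given as [roll, pitch, yaw] about the fixed x, y, z axes, in that order (R = Rz(yaw) Ry(pitch) Rx(roll)).
In Python, from cell import env gives the robot as it stands.
- The arm moves only by the shell command python3 -m jog 'ROWS' [FORCE]. ROWS is JSON, a list of rows, each an object with "dp": the shift along the tool's x, y, z in cm, a list of three; "twist": the turn about the tool's z in degrees; "fingers": the opening, from 0 (shut) to 1 (fully open). A call has 1 to 8 rows; each row is the pose to reach, as a shift and turn from the pose commanded when the call began, along the tool's axes at that moment; what a row does not reach only later rows make up. A row lasts 1/8 s, in which the tool goes at most 62.5 mm and 10.7 degrees, less where a joint would pass 70% of its speed; a pose out of reach is approached as far as the arm can. A call with a gripper value outside its range is refused whole. The fingers move at their own pace and stop on an object; FORCE is the grip in N (left out, the last holds). Time passes only in rows, so rows that repeat a pose let the fingers close. It gives the time, the measured TCP pose, the force, the opening and the grip force at its end, in the units of the state.
- env.get_obs(): the state, without advancing time (a new reading comes with each control period).
- env.read_camera(name): name is "scene" or "top" or "wrist"; returns a dict with "pixels" (400x640x3 uint8, blue, green, red), "depth" (400x640 float32, m along the optical axis (not along the pixel's ray), 0 where there is no reading), "fx", "fy", "cx", "cy" (pixels), "k1" (the pictures are not rectified: a ray, as slopes to the right and down, at radius r is drawn at 1 + k1 r^2 times it, then the intrinsics apply), "rvec" (rotation vector, rad) and "tvec" (3), from world to camera coordinates, as OpenCV has them. Camera axes: x right, y down, z forward; pixel columns grow to the right and rows downward; lengths in m; the calibration is good to about 2 mm. A picture is of the moment at which its call begins.
- env.sign_off(): hands the job in; it is judged then, once.
The state is a dict: "time_s": time; "qpos": joint angles; "joint_velocities": joint speeds; "effort": joint torques, N m; "tool_pos": TCP position; "tool_rot": TCP orientation; "force": force on the tool from outside, world axes, zero at the start; "wrist_torque": the same for the moment, N m; "grip_width": finger opening in m; "grasp_force": force on a finger pad.
Only numpy, scipy, OpenCV 4.12 (cv2) and the standard library are available. Lean on these libraries where they do the work, as an engineer would, in place of code of your own. Each camera call takes 0.05 s, during which the arm holds its last target. There are 200 camera calls.

TASK

Put the small terracotta pot away in the leaning damp crock: first take the crock's lid off and set it down flat, knob up, in the middle of the round white plaster bat; then put the pot inside the crock, and finally put the lid back on so that it is properly seated. Set the lid and the pot down gently, never let them drop, and leave everything else where it is.

Things in the scene. Friction and masses are not known exactly. Their poses are not given: they have to be found in the camera images.
- crock: Fixed blue open crock on a sloped wooden stand, left or right of the middle, leaning 30 degrees, mouth towards the robot's side. Origin: centre of its underside; z: its own axis, out through the mouth; y level; -x is the low side. Outside 144 mm in diameter, 110 mm long; cavity 128 mm in diameter, 98 mm deep (wall 8 mm, floor 12 mm).
- crock_mouth (a point): Centre of the crock's mouth, in the plane of its rim, about 151 mm above the table; axes as those of crock. The seated lid's origin lies here, give or take the 4 mm play.
- lid: Loose mustard-yellow round lid, 0.2 to 0.5 kg, on the crock. Origin: centre of its flange's underside; z up through the knob. Flange 150 mm in diameter, 8 mm thick; below it a plug 14 mm deep, 120 mm in diameter, 108 at the bottom, so 4 mm play in the mouth. Dark wooden knob: 20 mm neck, then a cylinder 30 mm in diameter from 16 to 48 mm above the origin. Flat on a surface its origin is 14 mm up.
- lid_knob (a point): Point on the axis of the lid's knob, 34 mm above the lid's origin, 14 mm below the knob's top; a good place to grip. Axes as the lid's.
- bat_top (a point): Centre of the upper face of a fixed round white plaster bat, 190 mm in diameter, 18 mm high, on the table on the side of the middle that the crock is not on. z up.
- pot: Small terracotta pot, 68 mm high, upright on the table between the robot and the other things. Origin: centre of its underside, z up. 34 mm in diameter at the foot, a straight belly 44 mm in diameter from 18 to 54 mm, then a 36 mm neck and a 40 mm lip. Solid to the touch, 0.08 to 0.15 kg. In the crock it may slide or lean against the low wall.
- pot_mid (a point): Middle of the pot, on its axis 34 mm above its underside.
- mould: Bystander: white plaster mould half, 85 x 115 x 45 mm, loose, beyond the middle of the table. Origin: centre of its underside.
- knife: Bystander: thin dark steel carving knife lying on the table, about 200 mm long, 5 mm high. Origin: middle of the handle's underside.
- brush: Bystander: brush lying on the table. Origin: on the underside, near the middle.
- slipjar: Bystander: amber glass jar 72 mm in diameter, 100 mm high, at the left. Origin: centre of its underside.
- beaker: Bystander: white ceramic cup 80 mm in diameter, 90 mm high, at the right. Origin: centre of its underside.
Mind the look-alikes: they are no part of the job. There is more than one size of the lid; the one meant has the size given above.

How it is judged (in metres and radians):
On the way, in this order (a step that is already met when the one before it is completed fails the run):
1. the lid lies flat, knob up, on the plaster bat, let go (horizontal distance between lid and bat_top below 0.045 m and angle between lid's own z axis and vertical below 0.08 rad and z of lid in the frame of bat_top between 0.008 and 0.02 m and contact force between the fingers and lid below 0.05 N and linear speed of lid below 0.02 m/s), for 0.2 s.
2. the pot is inside the crock, let go, with the lid still on the bat (all of step 1 and z of pot_mid in the frame of crock_mouth between -0.105 and -0.025 m and x of pot_mid in the frame of crock_mouth between -0.062 and 0.062 m and y of pot_mid in the frame of crock_mouth between -0.062 and 0.062 m and contact force between the fingers and pot below 0.05 N and linear speed of pot below 0.02 m/s), for 0.2 s.
At the end, for the whole second after the job is handed in: The pot is inside the crock (its middle at least 25 mm below the rim plane and within the cavity) and the lid is seated on the crock: its origin within 9 mm of the mouth's centre, no more than 4 mm above the rim plane, its axis within 0.06 rad of the crock's; both released and at rest (z of pot_mid in the frame of crock_mouth between -0.105 and -0.025 m and x of pot_mid in the frame of crock_mouth between -0.062 and 0.062 m and y of pot_mid in the frame of crock_mouth between -0.062 and 0.062 m and contact force between the fingers and pot below 0.05 N and linear speed of each of pot, lid below 0.02 m/s and distance between lid and crock_mouth below 0.009 m and z of lid in the frame of crock_mouth below 0.004 m and angle between the z axis of lid and the z axis of crock, either way round below 0.06 rad and contact force between the fingers and lid below 0.05 N and angle between lid's own z axis and vertical below 0.8 rad); the robot touches nothing.
It fails at once if the lid is dropped (falls faster than 0.7 m/s, out of the fingers) (contact force between the fingers and lid below 0.05 N and linear speed of lid above 0.7 m/s).
It fails at once if the pot is dropped (falls faster than 0.8 m/s, out of the fingers) (contact force between the fingers and pot below 0.05 N and linear speed of pot above 0.8 m/s).
It fails at once if a bystander is moved by more than 30 mm (distance of any of mould, knife, brush, slipjar, beaker from where it was at the start of the episode above 0.03 m).
It also fails if it takes over 72 s, if anything falls off the work surface, if the arm or the gripper's body presses on something with over 40 N, if the wrist force passes 120 N, or if a joint passes its speed limit or range.

## Working session

There is one attempt and no reset: what is moved stays moved. The work goes in short steps, Python scripts to look and compute and a shell command to move; the robot and the scene stay as the last step left them, time stands still between calls to the robot, and variables do not carry over. Pictures are saved under pics/ and viewed, at most 10 in all, crops included, and the job is handed in when it is done.

```bash
mkdir -p pics; ls
cat > h.py <<'E'
import numpy as np, cv2
from cell import env
def cam(n):
    c=env.read_camera(n); c['R']=cv2.Rodrigues(np.array(c['rvec'],float))[0]; c['t']=np.array(c['tvec'],float).ravel(); return c
def slopes(c,uv):
    uv=np.atleast_2d(np.array(uv,float)); d=np.c_[(uv[:,0]-c['cx'])/c['fx'],(uv[:,1]-c['cy'])/c['fy']]
    s=d.copy()
    for _ in range(10): s=d/(1+c['k1']*(s**2).sum(1,keepdims=True))
    return s
def ray(c,uv):
    s=slopes(c,uv); d=np.c_[s,np.ones(len(s))]@c['R']; return -c['R'].T@c['t'],d
def plane(c,uv,z):
    o,d=ray(c,uv); return o+d*((z-o[2])/d[:,2])[:,None]
def cloud(c):
    v,u=np.mgrid[0:400,0:640]; o,d=ray(c,np.c_[u.ravel(),v.ravel()])
    P=(o+d*c['depth'].reshape(-1,1)).reshape(400,640,3); P[c['depth']==0]=np.nan; return P
E
python3 - <<'E'
from h import *
print(env.hold_point_z); o=env.get_obs(); print(o)
for n in ['scene','top','wrist']:
    c=cam(n); cv2.imwrite(f'pics/{n}0.png',c['pixels']); print(n,(c['depth']>0).mean(),c['fx'],c['k1'],-c['R'].T@c['t'])
    np.savez(f'{n}0.npz',**c)
E
python3 -c "
import cv2,numpy as np
a,b=[cv2.imread(f'pics/{n}0.png') for n in('scene','top')]
"
```

```text
pics
0.0187
{'time_s': 0.0, 'qpos': array([-70.23959273,  18.43667823,  -4.01606923,  83.17481622,
         1.29723983,  78.54105721,  -3.25887529]), 'joint_velocities': array([-0.02659899,  0.03549893,  0.02207527, -0.10156864,  0.01036704,
        0.02280127, -0.03407694]), 'effort': array([ 1.11943359e-04, -4.91263354e+01, -4.03730907e-01, -3.12529171e+01,
       -6.39391621e-02,  4.33408341e-02,  1.49765729e-04]), 'tool_pos': array([0.21097484, 0.61417482, 0.19708939]), 'tool_rot': array([-1.79892819e+02,  7.82645533e-03,  1.61051430e+02]), 'force': array([-0.18444072,  0.93213944,  0.44331457]), 'wrist_torque': array([ 0.01884684, -0.02325542, -0.03804717]), 'grasp_force': 0.0, 'grip_width': 0.08726919302074636}
scene 0.9960546875 428.38420535732695 -0.03025312110024344 [1.19371406 0.36596008 0.96211023]
top 0.996078125 384.30796949664307 0.010503740186749424 [ 0.32637563 -0.01897052  1.21034288]
wrist 0.99614453125 278.4811591810285 -0.04345402791414873 [0.13897574 0.63875989 0.3847198 ]
```

View pics/scene0.png

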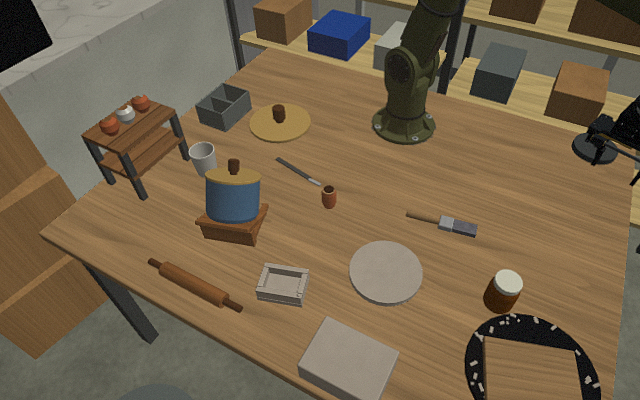

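View pics/top0.png

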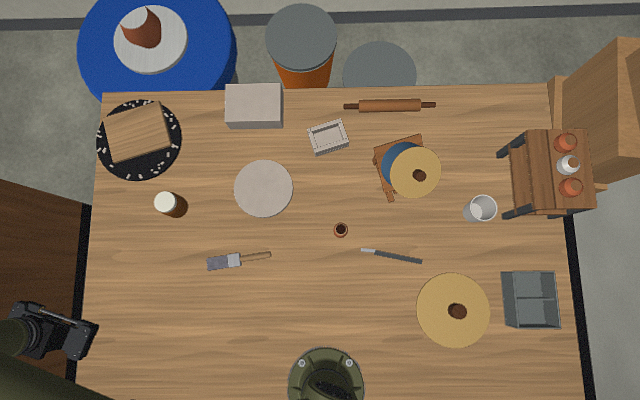

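Scene picture: the crock with its lid is at (233,200), bat at (386,271), pot at (329,198), and a larger look-alike lid at (280,120). Top picture: lid at (415,170) with knob (419,175), bat (263,188), pot (341,230), knife (390,255).

```bash
cat > m.py <<'E'
from h import *
def L(n): return dict(np.load(f'{n}0.npz'))
T,S=L('top'),L('scene'); PT,PS=cloud(T),cloud(S)
def mask(c,lo,hi,box):
    h=cv2.cvtColor(c['pixels'],cv2.COLOR_BGR2HSV); m=cv2.inRange(h,lo,hi); k=np.zeros_like(m); x0,y0,x1,y1=box; k[y0:y1,x0:x1]=255; m&=k
    n,l,s,_=cv2.connectedComponentsWithStats(m); 
    return l==1+s[1:,4].argmax() if n>1 else m>0
def tri(a,b):
    o1,d1=ray(T,a);o2,d2=ray(S,b);d1,d2=d1[0],d2[0]
    s=np.linalg.lstsq(np.c_[d1,-d2],o2-o1,rcond=None)[0]; p,q=o1+d1*s[0],o2+d2*s[1]; return (p+q)/2,np.linalg.norm(p-q)
def rep(name,mT,mS):
    out=[]
    for m,P in((mT,PT),(mS,PS)):
        v,u=np.nonzero(m); (c,ax,an)=cv2.minAreaRect(np.c_[u,v].astype(np.float32)); out.append((u.mean(),v.mean()))
        Q=P[m]; print(name,'px',len(u),np.round(out[-1],1),'bbox',u.min(),v.min(),u.max(),v.max(),'depth med',np.nanmedian(Q,0).round(4),'lo',np.nanpercentile(Q,3,axis=0).round(3),'hi',np.nanpercentile(Q,97,axis=0).round(3))
    print('  tri',*tri(*out))
for hsvname,c,p in(('lidT',T,(400,160)),('batT',T,(263,188)),('potT',T,(335,232)),('knobT',T,(419,175)),('lidS',S,(220,178)),('knobS',S,(233,163)),('batS',S,(386,271)),('potS',S,(329,202)),('crockS',S,(230,205)),('tableT',T,(300,260))):
    print(hsvname,cv2.cvtColor(c['pixels'],cv2.COLOR_BGR2HSV)[p[1],p[0]],(PT if c is T else PS)[p[1],p[0]].round(4))
Y=((19,90,120),(28,255,255))
E
python3 m.py
```

```text
lidT [ 18 119 182] [ 0.6331 -0.215   0.1876]
batT [ 16  34 178] [0.5997 0.1913 0.0181]
potT [ 10 153 170] [ 0.4511 -0.035   0.0596]
knobT [ 12 125  92] [ 0.589  -0.2638  0.1906]
lidS [ 20 138 152] [ 0.6529 -0.2596  0.1896]
knobS [ 16 215  58] [ 0.5959 -0.2601  0.1946]
batS [ 17  45 154] [0.6015 0.1948 0.0165]
potS [ 14 188  88] [ 0.4753 -0.0409  0.0352]
crockS [103  89  97] [ 0.6822 -0.2174  0.1368]
tableT [ 15 103 158] [ 0.3712  0.0752 -0.0008]
```

```bash
cat >> m.py <<'E'
print('-----')
for c,P,n in((T,PT,'T'),(S,PS,'S')):
    h=cv2.cvtColor(c['pixels'],cv2.COLOR_BGR2HSV).astype(int)
    near=(abs(P[...,0]-.61)<.12)&(abs(P[...,1]+.25)<.12)&(P[...,2]>.09)
    m=near&(h[...,0]>=15)&(h[...,0]<=24)&(h[...,1]>90)&(h[...,2]>115); Q=P[m]
    for _ in range(3):
        ctr=Q.mean(0); nrm=np.linalg.svd(Q-ctr,full_matrices=False)[2][2]; nrm*=np.sign(nrm[2]); r=(Q-ctr)@nrm; Q=Q[abs(r)<.004]
    print(n,'lid top plane n',nrm.round(3),'tilt',np.degrees(np.arccos(nrm[2])).round(1),'n pts',len(Q),r.std())
    ex=np.cross([0,0,1],nrm);ex/=np.linalg.norm(ex);ey=np.cross(nrm,ex)
    ab=np.c_[(Q-ctr)@ex,(Q-ctr)@ey].astype(np.float32); cc,rr=cv2.minEnclosingCircle(ab)
    C=ctr+cc[0]*ex+cc[1]*ey; print(' flange top centre',C.round(4),'r',round(rr,4),'lid origin',(C-.008*nrm).round(4),'knob pt',(C+.026*nrm).round(4),'level yaw',np.degrees(np.arctan2(ex[1],ex[0])).round(1))
    k=near&((P-C)@nrm>.012)&(np.linalg.norm(P-C,axis=2)<.07); K=P[k]; print(' knob above plane max',np.nanpercentile((K-C)@nrm,95).round(4)); top=K[(K-C)@nrm>.032]; print(' knobtop centroid',top.mean(0).round(4),'-> pred',(C+.04*nrm).round(4),len(top))
    m=(abs(P[...,0]-.6)<.12)&(abs(P[...,1]-.19)<.12)&(P[...,2]>.011)&(P[...,2]<.03); Q=P[m]; cc,rr=cv2.minEnclosingCircle(Q[:,:2].astype(np.float32)); print(' bat',cc,rr,np.median(Q[:,2]).round(4),Q.mean(0))
    m=(abs(P[...,0]-.46)<.05)&(abs(P[...,1]+.04)<.05)&(P[...,2]>.012); Q=P[m]; print(' pot',np.percentile(Q,2,axis=0).round(4),np.percentile(Q,98,axis=0).round(4)); q=Q[Q[:,2]>.06]; print(' pot rim',len(q),cv2.minEnclosingCircle(q[:,:2].astype(np.float32)))
    m=(abs(P[...,0]-.42)<.08)&(abs(P[...,1]+.12)<.15)&(h[...,2]<100)&(P[...,2]>.001)&(P[...,2]<.012); Q=P[m]; print(' knife',np.percentile(Q,2,axis=0).round(3),np.percentile(Q,98,axis=0).round(3))
E
python3 m.py | sed -n '/---/,$p'
```

```text
-----
T lid top plane n [-0.48  -0.144  0.865] tilt 30.1 n pts 1885 0.0016921066347700938
 flange top centre [ 0.605  -0.2626  0.1577] r 0.0756 lid origin [ 0.6088 -0.2614  0.1508] knob pt [ 0.5925 -0.2663  0.1802] level yaw -73.3
 knob above plane max 0.0421
 knobtop centroid [ 0.5865 -0.2664  0.192 ] -> pred [ 0.5858 -0.2683  0.1923] 97
 bat (0.601909875869751, 0.19144363701343536) 0.09549929201602936 0.0175 [0.60022164 0.19151953 0.01747178]
 pot [ 0.4392 -0.0713  0.0253] [ 0.4792 -0.0322  0.0714]
 pot rim 82 ((0.46033766865730286, -0.05210674926638603), 0.0189510565251112)
 knife [ 0.367 -0.266  0.002] [ 0.396 -0.159  0.01 ]
S lid top plane n [-0.455 -0.126  0.881] tilt 28.2 n pts 468 0.0011496311557607337
 flange top centre [ 0.6039 -0.2612  0.1605] r 0.0749 lid origin [ 0.6076 -0.2602  0.1535] knob pt [ 0.5921 -0.2645  0.1834] level yaw -74.5
 knob above plane max 0.0405
 knobtop centroid [ 0.5885 -0.2642  0.1947] -> pred [ 0.5857 -0.2663  0.1958] 57
 bat (0.5983911156654358, 0.19312025606632233) 0.09685825556516647 0.0184 [0.60496488 0.19404715 0.01831633]
 pot [ 0.4447 -0.0667  0.016 ] [ 0.4799 -0.0294  0.072 ]
 pot rim 88 ((0.4605221748352051, -0.05005962401628494), 0.021009761840105057)
 knife [ 0.364 -0.268  0.002] [ 0.474 -0.043  0.01 ]
```

```bash
cat > go.py <<'E'
import sys
from h import *
from scipy.spatial.transform import Rotation as Ro
def rel(p,yaw=None):
    o=env.get_obs(); R=Ro.from_euler('xyz',o['tool_rot'],degrees=True).as_matrix()
    d=R.T@(np.array(p)-o['tool_pos'])*100
    tw=None if yaw is None else (o['tool_rot'][2]-yaw+180)%360-180
    print('t',round(o['time_s'],2),'tcp',o['tool_pos'].round(4),'rot',o['tool_rot'].round(1),'dp',d.round(2),'twist',tw,'F',o['force'].round(1),'w',o['grip_width'].round(4))
if __name__=='__main__': a=list(map(float,sys.argv[1:])); rel(a[:3],a[3] if len(a)>3 else None)
E
python3 go.py .52 .2 .30 16.3; python3 go.py .5525 -.277 .30 16.3
```

```text
Traceback (most recent call last):
  File "go.py", line 9, in <module>
    if __name__=='__main__': a=list(map(float,sys.argv[1:])); rel(a[:3],a[3] if len(a)>3 else None)
                                                              ~~~^^^^^^^^^^^^^^^^^^^^^^^^^^^^^^^^^^
  File "go.py", line 8, in rel
    print('t',round(o['time_s'],2),'tcp',o['tool_pos'].round(4),'rot',o['tool_rot'].round(1),'dp',d.round(2),'twist',tw,'F',o['force'].round(1),'w',o['grip_width'].round(4))
                                                                                                                                                    ^^^^^^^^^^^^^^^^^^^^^
AttributeError: 'float' object has no attribute 'round'
Traceback (most recent call last):
  File "go.py", line 9, in <module>
    if __name__=='__main__': a=list(map(float,sys.argv[1:])); rel(a[:3],a[3] if len(a)>3 else None)
                                                              ~~~^^^^^^^^^^^^^^^^^^^^^^^^^^^^^^^^^^
  File "go.py", line 8, in rel
    print('t',round(o['time_s'],2),'tcp',o['tool_pos'].round(4),'rot',o['tool_rot'].round(1),'dp',d.round(2),'twist',tw,'F',o['force'].round(1),'w',o['grip_width'].round(4))
                                                                                                                                                    ^^^^^^^^^^^^^^^^^^^^^
AttributeError: 'float' object has no attribute 'round'
```

```bash
sed -i "s/o\['grip_width'\].round(4)/round(o['grip_width'],4)/" go.py
python3 go.py .50 .25 .30 16.3; python3 go.py .54 -.28 .30 16.3
```

```text
t 0.15 tcp [0.211  0.6143 0.1973] rot [-179.9    0.   161. ] dp [-39.17 -25.09 -10.23] twist 144.74484389623012 F [-0.7 -0.1  0.2] w 0.0871
t 0.15 tcp [0.211  0.6143 0.1973] rot [-179.9    0.   161. ] dp [-60.16 -73.91 -10.16] twist 144.74484389623012 F [-0.7 -0.1  0.2] w 0.0871
```

```bash
python3 -m jog '[{"dp":[-4,-3,-5],"twist":10,"fingers":1},{"dp":[-10,-7,-10],"twist":20,"fingers":1},{"dp":[-15,-10,-10],"twist":30,"fingers":1},{"dp":[-20,-13.5,-10],"twist":40,"fingers":1},{"dp":[-25,-17,-10],"twist":50,"fingers":1},{"dp":[-30,-20,-10],"twist":60,"fingers":1},{"dp":[-35,-23,-10],"twist":70,"fingers":1},{"dp":[-39,-25,-10],"twist":80,"fingers":1}]'
python3 go.py .54 -.28 .30 16.3
```

```text
time_s: 1.15
tool_pos: [0.4998, 0.2495, 0.2983]
tool_rot: [180.0, -0.0, 80.7]
force: [0.5, 1.3, 0.3]
grip_width: 0.0874
grasp_force: 0.0
t 1.15 tcp [0.4998 0.2495 0.2983] rot [180.   -0.   80.7] dp [-51.61  12.54  -0.19] twist 64.38318115784287 F [0.5 1.3 0.3] w 0.0874
```

```bash
python3 -m jog '[{"dp":[-6,1.5,0],"twist":8,"fingers":1},{"dp":[-12,3,0],"twist":16,"fingers":1},{"dp":[-18,4.5,0],"twist":24,"fingers":1},{"dp":[-24,6,0],"twist":32,"fingers":1},{"dp":[-30,7.5,0],"twist":40,"fingers":1},{"dp":[-36,9,0],"twist":48,"fingers":1},{"dp":[-42,10.5,0],"twist":56,"fingers":1},{"dp":[-48,12,0],"twist":64.4,"fingers":1}]'
python3 - <<'E'
from h import *
c=cam('wrist'); cv2.imwrite('pics/w1.png',c['pixels']); np.savez('w1.npz',**c)
P=cloud(c); Q=P[(abs(P[...,0]-.59)<.13)&(abs(P[...,1]+.265)<.13)&(P[...,2]>.1)&(P[...,2]<.22)]; print(len(Q),-c['R'].T@c['t'])
E
python3 go.py .592 -.2655 .26 16.3
```

```text
time_s: 2.15
tool_pos: [0.5426, -0.2428, 0.2982]
tool_rot: [-180.0, -0.1, 16.4]
force: [0.7, -0.6, -0.3]
grip_width: 0.0872
grasp_force: 0.0
14271 [ 0.61684133 -0.22186698  0.48585452]
t 2.2 tcp [ 0.5401 -0.2534  0.2978] rot [179.6   0.2  15.5] dp [4.69 2.52 3.78] twist -0.8123808287057273 F [-3.9 -5.   0.3] w 0.0867
```

View pics/w1.png

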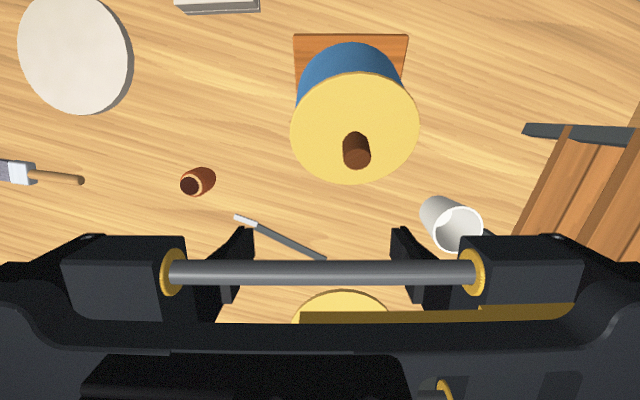

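Wrist picture: crock's lid at (353,128), knob at (357,150), fingers below at x 250–395, the lean axis nearly vertical in the picture, so the closing line is close to level with the lid. I'll refine from this close view.

```bash
cat > lid.py <<'E'
from h import *
def lid(c,c0,zmin=.09,zmax=.24):
    P=cloud(c); h=cv2.cvtColor(c['pixels'],cv2.COLOR_BGR2HSV).astype(int)
    near=(np.linalg.norm(P[...,:2]-np.array(c0),axis=2)<.11)&(P[...,2]>zmin)&(P[...,2]<zmax)
    m=near&(h[...,0]>=15)&(h[...,0]<=32)&(h[...,1]>80)&(h[...,2]>110); Q=P[m]
    for _ in range(4):
        ctr=Q.mean(0); n=np.linalg.svd(Q-ctr,full_matrices=False)[2][2]; n*=np.sign(n[2]); r=(Q-ctr)@n; Q=Q[abs(r)<max(.003,1.5*r.std())]
    ex=np.cross([0,0,1],n);ex/=np.linalg.norm(ex);ey=np.cross(n,ex)
    cc,rr=cv2.minEnclosingCircle(np.c_[(Q-ctr)@ex,(Q-ctr)@ey].astype(np.float32)); C=ctr+cc[0]*ex+cc[1]*ey
    print('lid n',n.round(3),'tilt',np.degrees(np.arccos(n[2])).round(2),'az',np.degrees(np.arctan2(n[1],n[0])).round(1),'r',round(rr,4),'N',len(Q),'origin',(C-.008*n).round(4),'knobpt',(C+.026*n).round(4))
    return C-.008*n,n
E
python3 - <<'E'
from lid import *
c=dict(np.load('w1.npz')); o,n=lid(c,(.605,-.262))
P=cloud(c); d=(P-o)@n; K=P[(d>.02)&(np.linalg.norm(P-o-.04*n,axis=2)<.03)]; print((((K-o)@n).max()).round(4)); a=np.cross(n,[0,0,1]);a/=np.linalg.norm(a); print('knob lateral range',np.percentile((K-o)@a,[1,99]).round(4))
t=K[(K-o)@n>.043]; print('top centroid',t.mean(0).round(4),'pred',(o+.048*n).round(4))
E
python3 go.py .592 -.2655 .1645 16.3
```

```text
lid n [-0.475 -0.144  0.868] tilt 29.77 az -163.2 r 0.0756 N 10647 origin [ 0.6083 -0.2626  0.1524] knobpt [ 0.5921 -0.2675  0.182 ]
0.0498
knob lateral range [-0.0135  0.0148]
top centroid [ 0.5871 -0.2683  0.1947] pred [ 0.5855 -0.2695  0.1941]
t 2.2 tcp [ 0.5401 -0.2534  0.2978] rot [179.6   0.2  15.5] dp [ 4.72  2.45 13.33] twist -0.8123808287057273 F [-3.9 -5.   0.3] w 0.0867
```

```bash
python3 -m jog '[{"dp":[0,0,0],"twist":0,"fingers":1},{"dp":[0,0,0],"twist":0,"fingers":1}]'
python3 go.py .592 -.267 .1645 16.7
```

```text
time_s: 2.45
tool_pos: [0.543, -0.2395, 0.2978]
tool_rot: [-179.9, 0.0, 16.8]
force: [-0.3, 0.8, 0.3]
grip_width: 0.087
grasp_force: 0.0
t 2.45 tcp [ 0.543  -0.2395  0.2978] rot [-179.9    0.    16.8] dp [ 3.9   4.06 13.32] twist 0.09205033058449885 F [-0.3  0.8  0.3] w 0.087
```

```bash
python3 -m jog '[{"dp":[2,2,2],"twist":0,"fingers":1},{"dp":[3.9,3.9,4],"twist":0,"fingers":1},{"dp":[3.9,3.9,7],"twist":0,"fingers":1},{"dp":[3.9,3.9,9],"twist":0,"fingers":1},{"dp":[3.9,3.9,9],"twist":0,"fingers":1},{"dp":[3.9,3.9,9],"twist":0,"fingers":1}]'
python3 go.py .592 -.267 .1645 16.7
```

```text
time_s: 3.2
tool_pos: [0.5918, -0.267, 0.2096]
tool_rot: [180.0, -0.1, 16.7]
force: [0.8, -0.6, -0.1]
grip_width: 0.0868
grasp_force: 0.0
t 3.2 tcp [ 0.5918 -0.267   0.2096] rot [ 1.80e+02 -1.00e-01  1.67e+01] dp [0.01 0.01 4.51] twist 0.007551230202466286 F [ 0.8 -0.6 -0.1] w 0.0868
```

```bash
python3 -m jog '[{"dp":[0,0,2.5],"twist":0,"fingers":1},{"dp":[0,0,4.5],"twist":0,"fingers":0.8},{"dp":[0,0,4.5],"twist":0,"fingers":0.5},{"dp":[0,0,4.5],"twist":0,"fingers":0},{"dp":[0,0,4.5],"twist":0,"fingers":0},{"dp":[0,0,4.5],"twist":0,"fingers":0},{"dp":[0,0,4.5],"twist":0,"fingers":0}]' 55
python3 go.py .592 -.267 .1645 16.7
```

```text
time_s: 4.08
tool_pos: [0.5914, -0.2674, 0.1635]
tool_rot: [180.0, -0.0, 16.6]
force: [0.9, -0.4, 0.4]
grip_width: 0.0352
grasp_force: 0.0
t 4.08 tcp [ 0.5914 -0.2674  0.1635] rot [180.   -0.   16.6] dp [ 0.07 -0.02 -0.1 ] twist -0.053511419075050526 F [ 0.9 -0.4  0.4] w 0.0352
```

```bash
python3 -m jog '[{"dp":[0,0,0],"twist":0,"fingers":0},{"dp":[0,0,0],"twist":0,"fingers":0},{"dp":[0,0,0],"twist":0,"fingers":0}]' 55; python3 -m jog '[{"dp":[-0.25,0,-0.43],"twist":0,"fingers":0},{"dp":[-0.5,0,-0.87],"twist":0,"fingers":0},{"dp":[-0.75,0,-1.3],"twist":0,"fingers":0},{"dp":[-1,0,-1.73],"twist":0,"fingers":0},{"dp":[-1.5,0,-2.6],"twist":0,"fingers":0},{"dp":[-2,0,-4],"twist":0,"fingers":0},{"dp":[-2,0,-7],"twist":0,"fingers":0},{"dp":[-2,0,-10],"twist":0,"fingers":0}]'
python3 - <<'E'
from h import *
c=cam('scene'); cv2.imwrite('pics/s2.png',c['pixels'][60:300,100:500]); np.savez('s2.npz',**c)
from lid import lid; lid(c,(.585,-.267),.15,.35)
c=cam('wrist'); np.savez('w2.npz',**c); lid(c,(.585,-.267),.15,.35)
E
python3 go.py .59 .21 .28 16.7
```

```text
time_s: 4.45
tool_pos: [0.5912, -0.2674, 0.1633]
tool_rot: [180.0, -0.0, 16.6]
force: [-0.3, 0.2, 1.3]
grip_width: 0.0274
grasp_force: 55.0
time_s: 5.45
tool_pos: [0.5717, -0.2734, 0.265]
tool_rot: [180.0, -0.0, 16.6]
force: [0.6, -0.1, -1.6]
grip_width: 0.0272
grasp_force: 55.0
lid n [-0.442 -0.126  0.888] tilt 27.39 az -164.1 r 0.0772 N 646 origin [ 0.588  -0.2686  0.2551] knobpt [ 0.5729 -0.2729  0.2853]
lid n [-0.461 -0.134  0.877] tilt 28.67 az -163.7 r 0.0749 N 20423 origin [ 0.5901 -0.2707  0.2587] knobpt [ 0.5745 -0.2753  0.2885]
t 5.55 tcp [ 0.5735 -0.2747  0.2677] rot [179.7  -0.3  16.6] dp [ 15.46 -45.97  -1.34] twist -0.07659979304622766 F [ 0.6 -0.7 -2.2] w 0.0277
```

View pics/s2.png

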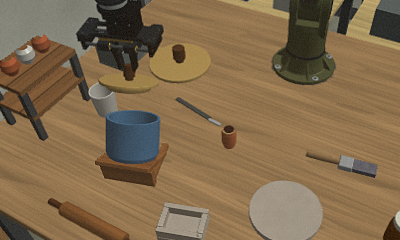

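Scene crop: the lid hangs from the gripper at (130,85), still tilted about 29°; the crock stands open at (133,130) and the bat is clear at (286,210).

```bash
python3 -m jog '[{"dp":[2,-5,0],"twist":0,"fingers":0},{"dp":[4,-11,0],"twist":0,"fingers":0},{"dp":[6,-17,0],"twist":0,"fingers":0},{"dp":[8,-23,0],"twist":0,"fingers":0},{"dp":[10,-29,0],"twist":0,"fingers":0},{"dp":[12,-35,0],"twist":0,"fingers":0},{"dp":[14,-40,0],"twist":0,"fingers":0},{"dp":[15.5,-44,0],"twist":0,"fingers":0}]';  python3 -m jog '[{"dp":[0.3,0,4],"twist":0,"fingers":0},{"dp":[0.3,0,8],"twist":0,"fingers":0},{"dp":[0.3,0,11],"twist":0,"fingers":0},{"dp":[0.3,0,14],"twist":0,"fingers":0},{"dp":[0.3,0,14],"twist":0,"fingers":0},{"dp":[0.3,0,14],"twist":0,"fingers":0}]'
python3 go.py .6 .192 .0473 16.7
python3 - <<'E'
from lid import *
c=cam('wrist'); lid(c,(.61,.192),.05,.25)
E
```

```text
time_s: 6.55
tool_pos: [0.5935, 0.1962, 0.2619]
tool_rot: [-180.0, 0.1, 16.8]
force: [1.0, -0.3, -3.3]
grip_width: 0.0276
grasp_force: 55.0
time_s: 7.3
tool_pos: [0.5979, 0.1937, 0.1241]
tool_rot: [180.0, -0.1, 16.6]
force: [0.7, 0.6, -2.8]
grip_width: 0.0277
grasp_force: 55.0
t 7.3 tcp [0.5979 0.1937 0.1241] rot [ 1.80e+02 -1.00e-01  1.66e+01] dp [0.14 0.22 7.68] twist -0.06121866859533043 F [ 0.7  0.6 -2.8] w 0.0277
lid n [0.966 0.254 0.055] tilt 86.86 az 14.7 r 0.1046 N 13010 origin [0.6219 0.2053 0.1879] knobpt [0.6547 0.2139 0.1897]
```

```bash
python3 -m jog '[{"dp":[0.1,0.2,2],"twist":0,"fingers":0},{"dp":[0.1,0.2,4],"twist":0,"fingers":0},{"dp":[0.1,0.2,5],"twist":0,"fingers":0},{"dp":[0.1,0.2,5.5],"twist":0,"fingers":0},{"dp":[0.1,0.2,6],"twist":0,"fingers":0},{"dp":[0.1,0.2,6.3],"twist":0,"fingers":0}]' 20;python3 go.py .6 .192 .0473 16.7
python3 - <<'E'
from lid import *
c=cam('scene'); np.savez('s3.npz',**c); lid(c,(.61,.192),.03,.12)
E
```

```text
time_s: 8.1
tool_pos: [0.6043, 0.1937, 0.0644]
tool_rot: [-180.0, -0.7, 16.6]
force: [5.3, 1.3, 11.3]
grip_width: 0.029
grasp_force: 20.0
t 8.1 tcp [0.6043 0.1937 0.0644] rot [-180.    -0.7   16.6] dp [-0.48  0.04  1.71] twist -0.05098585801371769 F [ 5.3  1.3 11.3] w 0.029
lid n [-0.335 -0.1    0.937] tilt 20.48 az -163.3 r 0.0759 N 1376 origin [0.6139 0.1968 0.0505] knobpt [0.6025 0.1934 0.0824]
```

```bash
python3 -m jog '[{"dp":[0,0,0.4],"twist":0,"fingers":0},{"dp":[0,0,0.8],"twist":0,"fingers":0},{"dp":[0,0,1.1],"twist":0,"fingers":0},{"dp":[0,0,1.4],"twist":0,"fingers":0},{"dp":[0,0,1.5],"twist":0,"fingers":0},{"dp":[0,0,1.5],"twist":0,"fingers":0}]' 12;python3 go.py .6 .192 .0473 16.7
python3 - <<'E'
from lid import *
c=cam('scene'); np.savez('s3.npz',**c); lid(c,(.61,.192),.03,.12)
E
```

```text
time_s: 8.9
tool_pos: [0.5997, 0.1924, 0.046]
tool_rot: [-180.0, -0.1, 16.7]
force: [2.1, 0.5, 5.4]
grip_width: 0.0295
grasp_force: 12.0
t 8.9 tcp [0.5997 0.1924 0.046 ] rot [-1.80e+02 -1.00e-01  1.67e+01] dp [ 0.02  0.05 -0.13] twist -0.045942253183625326 F [2.1 0.5 5.4] w 0.0295
lid n [0.001 0.002 1.   ] tilt 0.15 az 72.1 r 0.0749 N 1601 origin [0.5996 0.1933 0.0324] knobpt [0.5996 0.1934 0.0664]
```

```bash
python3 -m jog '[{"dp":[0,0,0],"twist":0,"fingers":0.6},{"dp":[0,0,0],"twist":0,"fingers":0.8},{"dp":[0,0,0],"twist":0,"fingers":1},{"dp":[0,0,0],"twist":0,"fingers":1},{"dp":[0,0,-3],"twist":0,"fingers":1},{"dp":[0,0,-8],"twist":0,"fingers":1},{"dp":[0,0,-13],"twist":0,"fingers":1},{"dp":[0,0,-14],"twist":0,"fingers":1}]'; python3 go.py .4605 -.051 .15 16.7
python3 - <<'E'
from lid import *
c=cam('scene'); lid(c,(.6,.192),.025,.12)
P=cloud(c); h=cv2.cvtColor(c['pixels'],cv2.COLOR_BGR2HSV).astype(int)
np.savez('s4.npz',**c)
c=cam('top'); np.savez('t4.npz',**c); cv2.imwrite('pics/t4.png',c['pixels'][100:320,150:550])
E
```

```text
time_s: 9.95
tool_pos: [0.6011, 0.1924, 0.1894]
tool_rot: [-179.9, -0.4, 16.6]
force: [0.1, -0.1, -1.5]
grip_width: 0.0866
grasp_force: 0.0
t 9.95 tcp [0.6011 0.1924 0.1894] rot [-179.9   -0.4   16.6] dp [-20.46  19.3    3.78] twist -0.06782871286543468 F [ 0.1 -0.1 -1.5] w 0.0866
lid n [0.    0.003 1.   ] tilt 0.18 az 81.9 r 0.0753 N 1927 origin [0.5989 0.1936 0.0324] knobpt [0.5989 0.1937 0.0664]
```

View pics/t4.png

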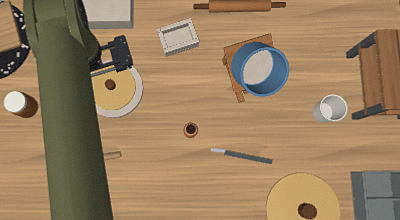

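Top crop: lid lies flat on the bat (112,92), crock open at (264,68), pot at (190,130), knife at (242,156).

```bash
python3 -m jog '[{"dp":[-4,4,0],"twist":0,"fingers":1},{"dp":[-8,8,0],"twist":0,"fingers":1},{"dp":[-12,12,1],"twist":0,"fingers":1},{"dp":[-16,16,2],"twist":0,"fingers":1},{"dp":[-19,18,3],"twist":0,"fingers":1},{"dp":[-20.5,19.3,4],"twist":0,"fingers":1},{"dp":[-20.5,19.3,4],"twist":0,"fingers":1},{"dp":[-20.5,19.3,4],"twist":0,"fingers":1}]'; python3 go.py .4605 -.051 .038 16.7
python3 - <<'E'
from lid import *
c=cam('wrist'); P=cloud(c)
m=(abs(P[...,0]-.46)<.05)&(abs(P[...,1]+.05)<.05)&(P[...,2]>.06)&(P[...,2]<.08); q=P[m]; print('pot rim',len(q),cv2.minEnclosingCircle(q[:,:2].astype(np.float32)) if len(q) else 0)
# crock rim from scene & top: blue points near top plane
n=np.array([-.479,-.144,.866])
for f in('s4','t4'):
    d=dict(np.load(f+'.npz')); P=cloud(d); h=cv2.cvtColor(d['pixels'],cv2.COLOR_BGR2HSV).astype(int)
    q=P[(np.linalg.norm(P[...,:2]-[.61,-.262],axis=2)<.1)&(P[...,2]>.08)&(h[...,0]>95)&(h[...,0]<115)&(h[...,1]>60)]
    a=(q-[.6083,-.262,.152])@n; print(f,'rim axial pct',np.percentile(a,[90,97,99]).round(4)); r=q[a>np.percentile(a,97)-.005]; 
    ex=np.cross([0,0,1],n);ex/=np.linalg.norm(ex);ey=np.cross(n,ex); e=r-[.6083,-.262,.152]; print(cv2.minEnclosingCircle(np.c_[e@ex,e@ey].astype(np.float32)))
E
```

```text
time_s: 11.05
tool_pos: [0.4587, -0.0501, 0.1452]
tool_rot: [180.0, -0.0, 16.8]
force: [0.3, 0.3, -0.4]
grip_width: 0.0871
grasp_force: 0.0
t 11.05 tcp [ 0.4587 -0.0501  0.1452] rot [180.   -0.   16.8] dp [ 0.14  0.13 10.72] twist 0.061068963110869845 F [ 0.3  0.3 -0.4] w 0.0871
pot rim 765 ((0.4602103531360626, -0.05223079398274422), 0.018949132412672043)
s4 rim axial pct [-0.0019  0.0013  0.002 ]
((-0.0006452977540902793, 0.0015976406866684556), 0.07276748865842819)
t4 rim axial pct [-0.0007  0.0009  0.0018]
((-0.0003973435959778726, 0.0005799135542474687), 0.07219181954860687)
```

```bash
python3 -m jog '[{"dp":[0.1,0.15,4],"twist":0,"fingers":1},{"dp":[0.1,0.15,8],"twist":0,"fingers":1},{"dp":[0.1,0.15,10.7],"twist":0,"fingers":1},{"dp":[0.1,0.15,10.7],"twist":0,"fingers":0.5},{"dp":[0.1,0.15,10.7],"twist":0,"fingers":0},{"dp":[0.1,0.15,10.7],"twist":0,"fingers":0},{"dp":[0.1,0.15,10.7],"twist":0,"fingers":0},{"dp":[0.1,0.15,10.7],"twist":0,"fingers":0}]' 25; python3 -m jog '[{"dp":[0,0,0],"twist":0,"fingers":0},{"dp":[0,0,-0.5],"twist":0,"fingers":0},{"dp":[0,0,-3],"twist":0,"fingers":0},{"dp":[0,0,-8],"twist":0,"fingers":0},{"dp":[0,0,-14],"twist":0,"fingers":0},{"dp":[0,0,-20],"twist":0,"fingers":0},{"dp":[0,0,-24],"twist":0,"fingers":0},{"dp":[0,0,-24],"twist":0,"fingers":0}]'
python3 go.py .6006 -.2642 .26 16.7
```

```text
time_s: 12.1
tool_pos: [0.4595, -0.0526, 0.0387]
tool_rot: [-180.0, -0.1, 16.7]
force: [-0.3, 0.4, 0.0]
grip_width: 0.0449
grasp_force: 0.0
time_s: 13.1
tool_pos: [0.461, -0.0529, 0.2814]
tool_rot: [180.0, -0.4, 16.6]
force: [0.1, -0.3, -2.1]
grip_width: 0.0374
grasp_force: 25.0
t 13.1 tcp [ 0.461  -0.0529  0.2814] rot [180.   -0.4  16.6] dp [ 7.32 24.24  2.2 ] twist -0.07524642845547191 F [ 0.1 -0.3 -2.1] w 0.0374
```

Run:
```python
from h import *
c=cam('scene'); cv2.imwrite('pics/s5.png',cv2.resize(c['pixels'][50:230,230:430],None,fx=3,fy=3)); P=cloud(c); h=cv2.cvtColor(c['pixels'],cv2.COLOR_BGR2HSV).astype(int)
q=P[(abs(P[...,0]-.461)<.05)&(abs(P[...,1]+.053)<.05)&(P[...,2]>.1)&(P[...,2]<.28)]; print(len(q),np.nanpercentile(q,[1,50,99],axis=0).round(4))
```

```text
149 [[ 0.4544 -0.0653  0.2444]
 [ 0.4759 -0.0415  0.266 ]
 [ 0.482  -0.0303  0.2797]]
```

View pics/s5.png

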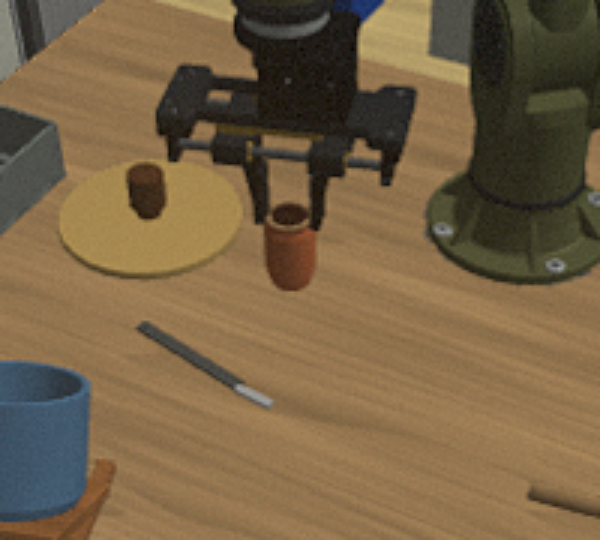

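Scene crop: the pot hangs from the fingertips by its lip only (fingers end at about y 225, pot from 205 to 290) — I lifted before the grip had built up. I'll set it down and regrasp.

```bash
python3 -m jog '[{"dp":[0,0,4],"twist":0,"fingers":0},{"dp":[0,0,9],"twist":0,"fingers":0},{"dp":[0,0,14],"twist":0,"fingers":0},{"dp":[0,0,18],"twist":0,"fingers":0},{"dp":[0,0,20],"twist":0,"fingers":0},{"dp":[0,0,20.5],"twist":0,"fingers":0},{"dp":[0,0,20.5],"twist":0,"fingers":0}]'; python3 -m jog '[{"dp":[0,0,0.3],"twist":0,"fingers":0},{"dp":[0,0,0.6],"twist":0,"fingers":0},{"dp":[0,0,0.9],"twist":0,"fingers":0}]';python3 -m jog '[{"dp":[0,0,0.3],"twist":0,"fingers":0},{"dp":[0,0,0.6],"twist":0,"fingers":0}]'
python3 - <<'E'
from h import *
c=cam('scene'); P=cloud(c); h=cv2.cvtColor(c['pixels'],cv2.COLOR_BGR2HSV).astype(int); d=P-[.461,-.053,0]
q=P[(np.linalg.norm(d[...,:2],axis=2)<.05)&(P[...,2]>.003)&(P[...,2]<.1)&(h[...,0]<16)&(h[...,1]>130)]; print(len(q),np.nanpercentile(q,[1,50,99],axis=0).round(4))
E
```

```text
time_s: 14.02
tool_pos: [0.4586, -0.0529, 0.0728]
tool_rot: [180.0, 0.1, 16.6]
force: [-0.7, 0.9, -1.5]
grip_width: 0.0372
grasp_force: 25.0
time_s: 14.4
tool_pos: [0.4594, -0.0526, 0.0643]
tool_rot: [-180.0, -0.0, 16.7]
force: [0.0, -0.0, -0.8]
grip_width: 0.0371
grasp_force: 25.0
time_s: 14.65
tool_pos: [0.4592, -0.0526, 0.058]
tool_rot: [-180.0, -0.0, 16.7]
force: [0.3, 0.2, -1.4]
grip_width: 0.0373
grasp_force: 25.0
243 [[ 0.4464 -0.0717  0.0219]
 [ 0.4722 -0.0444  0.0671]
 [ 0.4805 -0.0296  0.0917]]
```

```bash
for i in 1; do python3 -m jog '[{"dp":[0,0,0.2],"twist":0,"fingers":0},{"dp":[0,0,0.4],"twist":0,"fingers":0}]';python3 -m jog '[{"dp":[0,0,0.2],"twist":0,"fingers":0},{"dp":[0,0,0.4],"twist":0,"fingers":0}]'; done
```

```text
time_s: 14.95
tool_pos: [0.4592, -0.0527, 0.0541]
tool_rot: [-180.0, -0.0, 16.6]
force: [0.4, -0.5, -1.4]
grip_width: 0.0373
grasp_force: 25.0
time_s: 15.2
tool_pos: [0.4592, -0.0527, 0.05]
tool_rot: [-180.0, -0.0, 16.6]
force: [-0.3, 0.3, -0.7]
grip_width: 0.0374
grasp_force: 25.0
```

```bash
python3 -m jog '[{"dp":[0,0,0.2],"twist":0,"fingers":0},{"dp":[0,0,0.4],"twist":0,"fingers":0}]';python3 -m jog '[{"dp":[0,0,0.2],"twist":0,"fingers":0},{"dp":[0,0,0.4],"twist":0,"fingers":0}]';python3 -m jog '[{"dp":[0,0,0.2],"twist":0,"fingers":0},{"dp":[0,0,0.4],"twist":0,"fingers":0}]'
```

```text
time_s: 15.45
tool_pos: [0.4592, -0.0527, 0.046]
tool_rot: [-180.0, -0.0, 16.6]
force: [-0.7, 0.3, -1.1]
grip_width: 0.0376
grasp_force: 25.0
time_s: 15.7
tool_pos: [0.4592, -0.0527, 0.042]
tool_rot: [-180.0, -0.0, 16.6]
force: [-0.0, -0.4, -1.9]
grip_width: 0.0375
grasp_force: 25.0
time_s: 15.95
tool_pos: [0.4594, -0.0526, 0.0383]
tool_rot: [-180.0, -0.0, 16.6]
force: [-1.0, 1.4, 11.9]
grip_width: 0.037
grasp_force: 25.0
```

```bash
python3 -m jog '[{"dp":[0,0,-2],"twist":0,"fingers":0},{"dp":[0,0,-7],"twist":0,"fingers":0},{"dp":[0,0,-12],"twist":0,"fingers":0},{"dp":[0,0,-17],"twist":0,"fingers":0},{"dp":[2,5,-21],"twist":0,"fingers":0},{"dp":[4,10,-24],"twist":0,"fingers":0},{"dp":[6,16,-24],"twist":0,"fingers":0},{"dp":[7.4,21,-24],"twist":0,"fingers":0}]' 30;  python3 -m jog '[{"dp":[0,3.2,0],"twist":0,"fingers":0},{"dp":[0,3.2,0],"twist":0,"fingers":0},{"dp":[0,3.2,0],"twist":0,"fingers":0},{"dp":[0,3.2,0],"twist":0,"fingers":0}]'
python3 go.py .6008 -.2638 .14 16.7
```

```text
time_s: 16.95
tool_pos: [0.5925, -0.2332, 0.2784]
tool_rot: [179.9, -0.0, 16.8]
force: [1.3, 1.1, -0.3]
grip_width: 0.0369
grasp_force: 30.0
time_s: 17.45
tool_pos: [0.5998, -0.2615, 0.2784]
tool_rot: [-179.9, -0.1, 16.8]
force: [0.8, 0.3, -1.6]
grip_width: 0.0367
grasp_force: 30.0
t 17.45 tcp [ 0.5998 -0.2615  0.2784] rot [-1.799e+02 -1.000e-01  1.680e+01] dp [1.000e-02 2.700e-01 1.384e+01] twist 0.08608174409823732 F [ 0.8  0.3 -1.6] w 0.0367
```

```bash
python3 -m jog '[{"dp":[0,0.25,4],"twist":0,"fingers":0},{"dp":[0,0.25,8],"twist":0,"fingers":0},{"dp":[0,0.25,12],"twist":0,"fingers":0},{"dp":[0,0.25,14],"twist":0,"fingers":0},{"dp":[0,0.25,15],"twist":0,"fingers":0},{"dp":[0,0.25,15.5],"twist":0,"fingers":0},{"dp":[0,0.25,16],"twist":0,"fingers":0},{"dp":[0,0.25,16.2],"twist":0,"fingers":0}]'; python3 -m jog '[{"dp":[0,0,0.2],"twist":0,"fingers":0},{"dp":[0,0,0.4],"twist":0,"fingers":0}]'; python3 go.py .6008 -.2638 .108 16.7
```

```text
time_s: 18.45
tool_pos: [0.6004, -0.266, 0.1166]
tool_rot: [180.0, -0.0, 16.6]
force: [-0.2, 0.3, -1.1]
grip_width: 0.0368
grasp_force: 30.0
time_s: 18.7
tool_pos: [0.6003, -0.2659, 0.1123]
tool_rot: [180.0, -0.0, 16.6]
force: [-0.5, -0.1, -0.4]
grip_width: 0.0369
grasp_force: 30.0
t 18.7 tcp [ 0.6003 -0.2659  0.1123] rot [180.   -0.   16.6] dp [ 0.11 -0.18  0.43] twist -0.056515144233884484 F [-0.5 -0.1 -0.4] w 0.0369
```

```bash
python3 -m jog '[{"dp":[0,0,0.2],"twist":0,"fingers":0},{"dp":[0,0,0.4],"twist":0,"fingers":0}]';  python3 -m jog '[{"dp":[0,0,0.1],"twist":0,"fingers":0},{"dp":[0,0,0.2],"twist":0,"fingers":0},{"dp":[0,0,0.2],"twist":0,"fingers":0}]'
```

```text
time_s: 18.95
tool_pos: [0.6001, -0.2657, 0.108]
tool_rot: [-180.0, -0.0, 16.6]
force: [-0.8, 0.2, -0.6]
grip_width: 0.0368
grasp_force: 30.0
time_s: 19.32
tool_pos: [0.6002, -0.2657, 0.1062]
tool_rot: [180.0, -0.0, 16.6]
force: [0.1, 0.4, -0.9]
grip_width: 0.0369
grasp_force: 30.0
```

```bash
python3 -m jog '[{"dp":[0,0,0.15],"twist":0,"fingers":0},{"dp":[0,0,0.3],"twist":0,"fingers":0},{"dp":[0,0,0.3],"twist":0,"fingers":0}]'
```

```text
time_s: 19.7
tool_pos: [0.6003, -0.2657, 0.1032]
tool_rot: [180.0, -0.0, 16.7]
force: [1.5, -0.2, -0.7]
grip_width: 0.037
grasp_force: 30.0
```

```bash
python3 -m jog '[{"dp":[-0.15,0,0],"twist":0,"fingers":0},{"dp":[-0.3,0,0],"twist":0,"fingers":0},{"dp":[-0.3,0,0],"twist":0,"fingers":0}]'
```

```text
time_s: 20.08
tool_pos: [0.5977, -0.2666, 0.1036]
tool_rot: [180.0, -0.1, 16.6]
force: [1.9, 1.8, 1.3]
grip_width: 0.0367
grasp_force: 30.0
```

```bash
python3 -m jog '[{"dp":[0,0,0],"twist":0,"fingers":0.48},{"dp":[0,0,0],"twist":0,"fingers":0.52},{"dp":[0,0,0],"twist":0,"fingers":0.56},{"dp":[0,0,0],"twist":0,"fingers":0.6},{"dp":[0,0,0],"twist":0,"fingers":0.7},{"dp":[0,0,-2],"twist":0,"fingers":0.7},{"dp":[0,0,-7],"twist":0,"fingers":0.7},{"dp":[0,0,-12],"twist":0,"fingers":0.7}]'; python3 -m jog '[{"dp":[-2,0,-5],"twist":0,"fingers":1},{"dp":[-7,0,-10],"twist":0,"fingers":1},{"dp":[-7,0,-10],"twist":0,"fingers":1}]'
python3 - <<'E'
from lid import *
w=cam('wrist'); cv2.imwrite('pics/w6.png',w['pixels'][:260,150:550]); np.savez('w6.npz',**w)
c=cam('scene'); lid(c,(.6,.192),.025,.12)
n=np.array([-.479,-.144,.866]); M=np.array([.6085,-.262,.152]); x=np.cross([.276,-.961,0],n)
for c in (w,cam('top')):
    P=cloud(c)-M; h=cv2.cvtColor(c['pixels'],cv2.COLOR_BGR2HSV).astype(int); m=(np.linalg.norm(P[...,:2],axis=2)<.09)&(P[...,2]>-.12)&(P[...,2]<.04)&((h[...,0]<14)|(h[...,0]>170))&(h[...,1]>125)
    q=P[m]; q=q[(q@n<.03)&(q@n>-.098)&(np.linalg.norm(q-np.outer(q@n,n),axis=1)<.063)]; print('pot pts',len(q)); 
    if len(q): print('axial pct',np.percentile(q@n,[2,50,98]).round(4),'cent',(q.mean(0)+M).round(4))
E
python3 go.py .6 .193 .2 16.7
```

```text
time_s: 21.08
tool_pos: [0.5971, -0.2668, 0.2259]
tool_rot: [180.0, -0.0, 16.6]
force: [0.2, -0.0, 0.7]
grip_width: 0.0612
grasp_force: 0.0
time_s: 21.45
tool_pos: [0.5279, -0.2913, 0.329]
tool_rot: [179.7, -0.4, 16.3]
force: [0.2, -0.7, -0.2]
grip_width: 0.0822
grasp_force: 0.0
lid n [0.002 0.001 1.   ] tilt 0.15 az 34.0 r 0.075 N 1926 origin [0.5996 0.1929 0.0325] knobpt [0.5997 0.1929 0.0665]
pot pts 674
axial pct [-0.0751 -0.0385 -0.0253] cent [ 0.6052 -0.2636  0.103 ]
pot pts 108
axial pct [-0.0763 -0.0436 -0.0254] cent [ 0.6007 -0.2525  0.096 ]
t 21.6 tcp [ 0.5305 -0.2863  0.3237] rot [-1.80e+02 -1.00e-01  1.67e+01] dp [ 20.37 -43.92  12.43] twist -0.03216726639138301 F [ 0.3  0.9 -0.7] w 0.0861
```

View pics/w6.png

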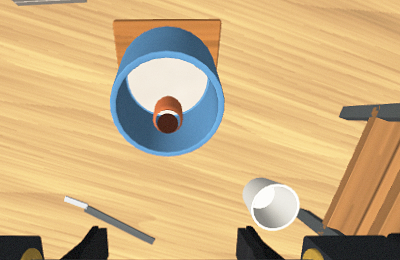

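Wrist crop: pot stands inside the crock at (167,118), its mouth about 25 mm below the rim, so the plug will clear it. Now back to the lid on the bat.

```bash
python3 -m jog '[{"dp":[3,-6,0],"twist":0,"fingers":1},{"dp":[6,-12,0],"twist":0,"fingers":1},{"dp":[9,-18,0],"twist":0,"fingers":1},{"dp":[12,-24,0],"twist":0,"fingers":1},{"dp":[14,-30,2],"twist":0,"fingers":1},{"dp":[16,-36,5],"twist":0,"fingers":1},{"dp":[18,-40,9],"twist":0,"fingers":1},{"dp":[20.3,-43.8,12],"twist":0,"fingers":1}]';  python3 -m jog '[{"dp":[0,0,0],"twist":0,"fingers":1},{"dp":[0,0,2],"twist":0,"fingers":1},{"dp":[0,0,6],"twist":0,"fingers":1},{"dp":[0,0,8],"twist":0,"fingers":1},{"dp":[0,0,8],"twist":0,"fingers":1}]'
python3 go.py .5994 .1931 .048 16.7
```

```text
time_s: 22.6
tool_pos: [0.5955, 0.1822, 0.2095]
tool_rot: [-180.0, 0.1, 16.8]
force: [1.1, 0.4, 0.6]
grip_width: 0.0869
grasp_force: 0.0
time_s: 23.22
tool_pos: [0.5954, 0.1772, 0.1307]
tool_rot: [180.0, 0.2, 16.6]
force: [0.3, -0.1, 0.3]
grip_width: 0.0874
grasp_force: 0.0
t 23.23 tcp [0.5954 0.1772 0.1307] rot [180.    0.2  16.6] dp [ 0.86 -1.41  8.27] twist -0.14167772564201186 F [ 0.3 -0.1  0.3] w 0.0874
```

```bash
python3 -m jog '[{"dp":[0.85,-1.4,0],"twist":0,"fingers":1},{"dp":[0.85,-1.4,2],"twist":0,"fingers":1},{"dp":[0.85,-1.4,4],"twist":0,"fingers":1},{"dp":[0.85,-1.4,4],"twist":0,"fingers":1},{"dp":[0.85,-1.4,4],"twist":0,"fingers":1}]'; python3 go.py .5994 .1931 .048 16.7
```

```text
time_s: 23.85
tool_pos: [0.6006, 0.1938, 0.0921]
tool_rot: [180.0, 0.0, 16.6]
force: [0.3, 0.3, -0.1]
grip_width: 0.0869
grasp_force: 0.0
t 23.85 tcp [0.6006 0.1938 0.0921] rot [180.    0.   16.6] dp [-0.14  0.03  4.41] twist -0.084428114704167 F [ 0.3  0.3 -0.1] w 0.0869
```

```bash
python3 -m jog '[{"dp":[-0.1,0,2],"twist":0,"fingers":1},{"dp":[-0.1,0,4.4],"twist":0,"fingers":0.8},{"dp":[-0.1,0,4.4],"twist":0,"fingers":0.5},{"dp":[-0.1,0,4.4],"twist":0,"fingers":0},{"dp":[-0.1,0,4.4],"twist":0,"fingers":0},{"dp":[-0.1,0,4.4],"twist":0,"fingers":0},{"dp":[-0.1,0,4.4],"twist":0,"fingers":0},{"dp":[-0.1,0,4.4],"twist":0,"fingers":0}]' 30; python3 -m jog '[{"dp":[0,0,0],"twist":0,"fingers":0},{"dp":[0,0,0],"twist":0,"fingers":0},{"dp":[0,0,0],"twist":0,"fingers":0},{"dp":[0,0,0],"twist":0,"fingers":0},{"dp":[0,0,-1],"twist":0,"fingers":0},{"dp":[0,0,-6],"twist":0,"fingers":0},{"dp":[0,0,-12],"twist":0,"fingers":0},{"dp":[0,0,-18],"twist":0,"fingers":0}]'
python3 - <<'E'
from lid import *
c=cam('scene'); lid(c,(.6,.192),.15,.26); c=cam('wrist'); lid(c,(.6,.192),.15,.26)
E
python3 go.py .597 -.2658 .26 16.7
```

```text
time_s: 24.85
tool_pos: [0.5999, 0.1938, 0.0485]
tool_rot: [180.0, -0.0, 16.6]
force: [1.2, -0.8, 0.7]
grip_width: 0.0283
grasp_force: 30.0
time_s: 25.85
tool_pos: [0.5986, 0.1944, 0.2296]
tool_rot: [-180.0, 0.1, 16.7]
force: [1.9, 0.6, -2.7]
grip_width: 0.0284
grasp_force: 30.0
lid n [-0.003 -0.002  1.   ] tilt 0.23 az -146.0 r 0.0756 N 2212 origin [0.5981 0.1959 0.2136] knobpt [0.598  0.1958 0.2476]
lid n [ 0.007 -0.003  1.   ] tilt 0.42 az -25.2 r 0.0748 N 19038 origin [0.6038 0.1945 0.2234] knobpt [0.604  0.1944 0.2574]
t 25.95 tcp [0.6032 0.1948 0.2358] rot [-179.9   -0.7   16.7] dp [-13.77  43.94  -2.68] twist -0.04430776051964358 F [ 0.8 -0.1 -1.8] w 0.0285
```

```bash
python3 -m jog '[{"dp":[-2,5,-1],"twist":0,"fingers":0},{"dp":[-4,11,-2],"twist":0,"fingers":0},{"dp":[-6,17,-2],"twist":0,"fingers":0},{"dp":[-8,23,-2],"twist":0,"fingers":0},{"dp":[-10,29,-2],"twist":0,"fingers":0},{"dp":[-12,35,-2],"twist":0,"fingers":0},{"dp":[-13,40,-2],"twist":0,"fingers":0},{"dp":[-13.5,43.5,-2],"twist":0,"fingers":0}]';  python3 -m jog '[{"dp":[0,0,0],"twist":0,"fingers":0},{"dp":[0,0,0],"twist":0,"fingers":0},{"dp":[0,0,0],"twist":0,"fingers":0},{"dp":[0,0,0],"twist":0,"fingers":0}]'
python3 go.py .5989 -.2649 .225 16.7
```

```text
time_s: 26.95
tool_pos: [0.5934, -0.2644, 0.2472]
tool_rot: [-180.0, 0.1, 16.4]
force: [1.4, 0.8, -1.7]
grip_width: 0.0286
grasp_force: 30.0
time_s: 27.45
tool_pos: [0.5954, -0.2597, 0.2481]
tool_rot: [-180.0, -0.0, 16.8]
force: [-0.6, 0.3, -2.2]
grip_width: 0.0286
grasp_force: 30.0
t 27.45 tcp [ 0.5954 -0.2597  0.2481] rot [-180.    -0.    16.8] dp [0.19 0.6  2.31] twist 0.08578245995812495 F [-0.6  0.3 -2.2] w 0.0286
```

```bash
python3 -m jog '[{"dp":[0.2,0.55,1],"twist":0,"fingers":0},{"dp":[0.2,0.55,2.3],"twist":0,"fingers":0},{"dp":[0.2,0.55,2.3],"twist":0,"fingers":0},{"dp":[0.2,0.55,2.3],"twist":0,"fingers":0},{"dp":[0.2,0.55,2.3],"twist":0,"fingers":0}]' 25
python3 - <<'E'
from lid import *
for n in('scene','top','wrist'): lid(cam(n),(.599,-.265),.17,.26)
E
python3 go.py .5989 -.2649 .2035 16.7
```

```text
time_s: 28.08
tool_pos: [0.5985, -0.2663, 0.2255]
tool_rot: [180.0, -0.0, 16.6]
force: [1.0, -0.1, -2.2]
grip_width: 0.0287
grasp_force: 25.0
lid n [0.003 0.    1.   ] tilt 0.17 az 2.0 r 0.0768 N 1430 origin [ 0.5966 -0.265   0.2101] knobpt [ 0.5967 -0.265   0.2441]
lid n [0.009 0.019 1.   ] tilt 1.19 az 65.0 r 0.0505 N 57 origin [ 0.6283 -0.2231  0.2087] knobpt [ 0.6286 -0.2225  0.2427]
lid n [ 0.    -0.002  1.   ] tilt 0.11 az -84.7 r 0.0748 N 19151 origin [ 0.6    -0.2668  0.21  ] knobpt [ 0.6    -0.2668  0.244 ]
t 28.23 tcp [ 0.5985 -0.2663  0.2255] rot [180.   -0.   16.6] dp [ 0.07 -0.12  2.2 ] twist -0.05164473578503248 F [ 0.   0.4 -1.9] w 0.0289
```

```bash
python3 -m jog '[{"dp":[0.05,-0.1,1],"twist":0,"fingers":0},{"dp":[0.05,-0.1,1.6],"twist":0,"fingers":0},{"dp":[0.05,-0.1,2],"twist":0,"fingers":0},{"dp":[0.05,-0.1,2.3],"twist":0,"fingers":0},{"dp":[0.05,-0.1,2.3],"twist":0,"fingers":0}]' 20; python3 go.py .5989 -.2649 .2035 16.7
```

```text
time_s: 28.85
tool_pos: [0.5986, -0.265, 0.202]
tool_rot: [-180.0, 0.0, 16.6]
force: [0.8, -0.0, -1.8]
grip_width: 0.0289
grasp_force: 20.0
t 28.85 tcp [ 0.5986 -0.265   0.202 ] rot [-180.     0.    16.6] dp [ 0.04 -0.   -0.15] twist -0.054674745896221566 F [ 0.8 -0.  -1.8] w 0.0289
```

```bash
python3 -m jog '[{"dp":[-0.1,0,0.3],"twist":0,"fingers":0},{"dp":[-0.25,0,0.6],"twist":0,"fingers":0},{"dp":[-0.4,0,0.9],"twist":0,"fingers":0},{"dp":[-0.5,0,1.2],"twist":0,"fingers":0},{"dp":[-0.5,0,1.2],"twist":0,"fingers":0}]'; python3 go.py .5943 -.2663 .1905 16.7
python3 - <<'E'
from lid import *
for n in('scene','wrist'): lid(cam(n),(.597,-.265),.14,.26)
E
```

```text
time_s: 29.48
tool_pos: [0.5932, -0.2668, 0.1899]
tool_rot: [-180.0, 0.0, 16.6]
force: [-2.3, -0.6, 0.4]
grip_width: 0.0292
grasp_force: 20.0
t 29.48 tcp [ 0.5932 -0.2668  0.1899] rot [-180.     0.    16.6] dp [ 0.12 -0.02 -0.06] twist -0.08353950882982986 F [-2.3 -0.6  0.4] w 0.0292
lid n [-0.17  -0.05   0.984] tilt 10.19 az -163.7 r 0.0763 N 1189 origin [ 0.6008 -0.2627  0.1754] knobpt [ 0.595  -0.2644  0.2088]
lid n [-0.17  -0.053  0.984] tilt 10.25 az -162.7 r 0.0749 N 20196 origin [ 0.6027 -0.2647  0.1754] knobpt [ 0.597  -0.2665  0.2088]
```

```bash
python3 -m jog '[{"dp":[-0.06,0,0.35],"twist":0,"fingers":0},{"dp":[-0.12,0,0.7],"twist":0,"fingers":0},{"dp":[-0.15,0,1.05],"twist":0,"fingers":0},{"dp":[-0.15,0,1.35],"twist":0,"fingers":0},{"dp":[-0.15,0,1.35],"twist":0,"fingers":0}]'; python3 go.py .592 -.267 .1629 16.7
python3 - <<'E'
from lid import *
for n in('scene','wrist'): lid(cam(n),(.597,-.265),.12,.26)
E
```

```text
time_s: 30.2
tool_pos: [0.5904, -0.2678, 0.1759]
tool_rot: [-180.0, 0.2, 16.6]
force: [-5.8, -1.1, 0.7]
grip_width: 0.029
grasp_force: 20.0
t 30.2 tcp [ 0.5904 -0.2678  0.1759] rot [-180.     0.2   16.6] dp [ 0.18 -0.03  1.3 ] twist -0.13843222792516485 F [-5.8 -1.1  0.7] w 0.029
lid n [-0.341 -0.099  0.935] tilt 20.79 az -163.7 r 0.076 N 933 origin [ 0.605 -0.261  0.164] knobpt [ 0.5934 -0.2643  0.1958]
lid n [-0.339 -0.103  0.935] tilt 20.77 az -163.1 r 0.0748 N 21583 origin [ 0.6069 -0.264   0.1637] knobpt [ 0.5954 -0.2675  0.1955]
```

```bash
python3 -m jog '[{"dp":[0.03,0,0.3],"twist":0,"fingers":0},{"dp":[0.06,0,0.6],"twist":0,"fingers":0},{"dp":[0.1,0,0.9],"twist":0,"fingers":0},{"dp":[0.12,0,1.2],"twist":0,"fingers":0},{"dp":[0.12,0,1.3],"twist":0,"fingers":0},{"dp":[0.12,0,1.3],"twist":0,"fingers":0}]'; python3 go.py .592 -.267 .1629 16.7
python3 - <<'E'
from lid import *
for n in('scene','wrist'): lid(cam(n),(.597,-.265),.1,.26)
E
```

```text
time_s: 31.05
tool_pos: [0.5899, -0.2685, 0.1632]
tool_rot: [-179.9, 0.3, 16.5]
force: [-10.4, -2.4, 2.5]
grip_width: 0.0291
grasp_force: 20.0
t 31.05 tcp [ 0.5899 -0.2685  0.1632] rot [-179.9    0.3   16.5] dp [ 0.25 -0.09  0.03] twist -0.20792935281474456 F [-10.4  -2.4   2.5] w 0.0291
lid n [-0.475 -0.138  0.869] tilt 29.64 az -163.9 r 0.0767 N 662 origin [ 0.6093 -0.2607  0.1546] knobpt [ 0.5932 -0.2653  0.1842]
lid n [-0.476 -0.143  0.868] tilt 29.79 az -163.3 r 0.075 N 21829 origin [ 0.6111 -0.2633  0.1541] knobpt [ 0.5949 -0.2681  0.1836]
```

```bash
python3 -m jog '[{"dp":[-0.1,0,0.05],"twist":0,"fingers":0},{"dp":[-0.25,0,0.1],"twist":0,"fingers":0},{"dp":[-0.25,0,0.1],"twist":0,"fingers":0}]'; python3 -m jog '[{"dp":[0,0,0],"twist":0,"fingers":0.4},{"dp":[0,0,0],"twist":0,"fingers":0.5},{"dp":[0,0,0],"twist":0,"fingers":0.8},{"dp":[0,0,0],"twist":0,"fingers":1},{"dp":[0,0,0],"twist":0,"fingers":1},{"dp":[0,0,-3],"twist":0,"fingers":1},{"dp":[0,0,-8],"twist":0,"fingers":1},{"dp":[-5,0,-13],"twist":0,"fingers":1}]';  python3 -m jog '[{"dp":[-5,0,-2],"twist":0,"fingers":1},{"dp":[-5,0,-2],"twist":0,"fingers":1},{"dp":[-5,0,-2],"twist":0,"fingers":1},{"dp":[-5,0,-2],"twist":0,"fingers":1}]'
python3 - <<'E'
from lid import *
for n in('scene','wrist','top'):
    c=cam(n); lid(c,(.607,-.262),.09,.22)
    if n=='wrist': cv2.imwrite('pics/w9.png',c['pixels'][:260,150:550])
E
```

```text
time_s: 31.52
tool_pos: [0.5898, -0.2686, 0.1632]
tool_rot: [180.0, 0.1, 16.6]
force: [-5.9, -1.5, 4.2]
grip_width: 0.029
grasp_force: 20.0
time_s: 32.52
tool_pos: [0.5513, -0.2775, 0.2877]
tool_rot: [179.9, 0.0, 17.0]
force: [-0.1, -0.5, 0.5]
grip_width: 0.0859
grasp_force: 0.0
time_s: 33.02
tool_pos: [0.5018, -0.2929, 0.3059]
tool_rot: [-180.0, 0.1, 16.8]
force: [0.3, 0.7, -0.3]
grip_width: 0.0868
grasp_force: 0.0
lid n [-0.474 -0.137  0.869] tilt 29.6 az -163.8 r 0.0759 N 650 origin [ 0.6105 -0.261   0.1554] knobpt [ 0.5944 -0.2657  0.1849]
lid n [-0.478 -0.144  0.866] tilt 29.96 az -163.3 r 0.0753 N 12872 origin [ 0.6102 -0.2634  0.1533] knobpt [ 0.5939 -0.2683  0.1828]
lid n [-0.48  -0.143  0.866] tilt 30.03 az -163.4 r 0.0754 N 1454 origin [ 0.611  -0.2615  0.1519] knobpt [ 0.5947 -0.2663  0.1813]
```

View pics/w9.png

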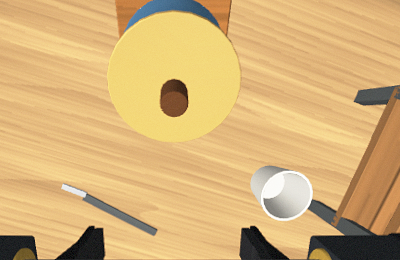

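The lid sits flush on the crock (175,75): tilt 30.0°, origin about 2.5 mm from where it first lay, and the gripper is clear.

```bash
python3 -c "
from cell import env
print(env.sign_off())"
```

```text
the job is handed in; nothing more can be done
None
```

I handed the job in at about 33 s: the pot is inside the crock and the lid is back on, flush at 30.0° and about 2.5 mm from where it first lay; the sign-off gave no verdict.

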